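# Show three sides of a reagent bottle to the inspection camera

### The job

Check the tall square bottle for cracks: hold it over the round spot of the inspection camera, its square body level with the lens, and show the lens squarely, each still for about a second, first the side to the right of the label (as you look at the label), then the side opposite the label, then the side to its left. Then stand it gently upright in the steel tray and let go. Leave the round bottle undisturbed.

Things in the scene. Friction and masses are not known exactly. Their poses are not given: they have to be found in the camera images.
- bottle_mid (a point): Tall square amber bottle, 126 mm tall, 0.2 kg. Body 50 x 50 x 80 mm high; this point is the body's centre, 40 mm above its underside. Grip its round black cap (36 mm diameter, 58 to 86 mm above this point) from above, any yaw; shoulder 40 mm above this point. z up; +x out of the side with the white label (tab folded over the shoulder), +y out of the side right of the label as you look at it.
- lens (a point): Front glass of the fixed inspection camera: white box, level black lens tube, 115 mm above the bench. +x points level into the lens, z up. The bottle's body centre is to be held on the lens axis 85 mm before the glass (at x = -85 mm), above the white spot with black rim on the 8 mm thick foot plate. The box behind the lens is 75 mm wide, its top 149 mm above the bench.
- tray_floor (a point): Open steel tray fixed to the bench, 120 x 120 mm outside, 22 mm high, walls 4 mm. This point is the centre of its inner floor, 4 mm above the bench; x and y run along its walls.
- round_mid (a point): Bystander: a round amber bottle of the same height and cap, 54 mm in diameter, with a label all round, loose on the bench. This point is on its axis 40 mm above its underside. Leave it where it stands.
There are look-alikes about, which are no part of the job. What is shaped like the part that bears bottle_mid but purple is not meant. Leave any blue or yellow look-alike of the part that bears tray_floor alone.

How it is judged:
By the outcome, as a careful person would: the job done as asked, in the order asked, and still so for the second after the job is handed in, with the robot touching nothing.
It also fails if it takes over 58 s, if anything falls off the work surface, if the arm or the gripper's body presses on something with over 40 N, if the wrist force passes 120 N, or if a joint passes its speed limit or range.

### The arm

A 6-joint arm with a two-finger parallel gripper is mounted at the origin on the work surface. World frame = base frame: x ahead of the robot, y to its left, z up, the work surface at z = 0. Lengths are in mm, angles in rad, forces in N, time in s.
With the tool pointing down it reaches from about 400 to 925 mm from the base axis. Payload 12.5 kg.
Tool frame: the origin (TCP) lies at the very end of the fingers, on their centre line; the grasp point (between the pads) lies 19 mm behind it; y points along the fingers, z is the direction in which the jaws open and shut, and the axes are right-handed (so a half turn about y gives the same grasp; the last joint's range is limited). The gripper opens to 95 mm and grips with 3 to 60 N. Pads are 20 mm wide; open, the fingers measure 119 mm over their backs; the gripper's body (75 mm by 180 mm) begins 59 mm behind the grasp point.
Start: joints at [-1.369, 0.491, 1.559, -0, 1.092, -0.106], TCP at [189.375, -595.637, 214.661] pointing down, gripper open.
Joint ranges: [-3.1, 3.1], [-0.84, 2.19], [0.05, 2.79], [-1.13, 4.28], [0.06, 2.93], [-2.69, 2.69]. Speed limits (rad/s): [2.22, 2.22, 2.79, 3.14, 3.14, 3.14].

### API

Orientations are given as [roll, pitch, yaw] about the fixed x, y, z axes, in that order (R = Rz(yaw) Ry(pitch) Rx(roll)).
In Python, from cell import env, optics gives the robot as it stands.
- The arm moves only by the tool drive_tool, never from a script. Its argument "steps" is a list of rows, each an object with "slide": the shift along the tool's x, y, z in m, a list of three; "dr": the turn, a rotation vector about the tool's x, y, z in rad, a list of three; "fingers": the finger opening in m, from 0 to 0.0951. A call has 1 to 5 rows; each row is the pose to reach, as a shift and turn from the pose commanded when the call began, along the tool's axes at that moment; what a row does not reach only later rows make up. A row lasts 1/12 s, in which the tool goes at most 41.7 mm and 7.16 degrees, less where a joint would pass 70% of its speed; a pose out of reach is approached as far as the arm can. A call with a gripper value outside its range is refused whole. The fingers move at their own pace and stop on an object; the grip force is fixed at half the most. Time passes only in rows, so rows that repeat a pose let the fingers close. It gives the time, the measured TCP pose, the force and the opening at its end, in the units of the state.
- env.state(): the state, without advancing time (a new reading comes with each control period).
- optics.read_camera(name): name is "scene" or "top" or "wrist"; returns the picture (384x512x3 uint8, red, green, blue); there is no depth.
- optics.camera_model(name): a dict with "mtx" (3x3 intrinsics, pixels), "distortion" ([k1, k2, p1, p2, k3] as OpenCV has them; the pictures are not rectified), "R" (3x3) and "t" (3): a world point X has camera coordinates R X + t. Camera axes: x right, y down, z forward; pixel columns grow to the right and rows downward; lengths in mm; the calibration is good to about 2 mm. A picture is of the moment at which its call begins: read the wrist's pose just before it. camera_model takes no time and is no camera call; for the wrist camera it gives the pose at the moment of the call.
- env.job_done(): hands the job in, once; it reports no verdict.
The state is a dict: "t": time; "joints": joint angles; "qvel": joint speeds; "tau": joint torques, N m; "eef_pos": TCP position; "tcp_rot": TCP orientation; "ft_force": force on the tool from outside, world axes, zero at the start; "moment": the same for the moment, N m; "opening": opening from 0.0 (shut) to 1.0 (fully open).
Only numpy, scipy, OpenCV 4.12 (cv2) and the standard library are available. Lean on these libraries where they do the work, as an engineer would, in place of code of your own. Each camera call takes 0.05 s, during which the arm holds its last target.

## Working session

There is one attempt and no reset: what is moved stays moved. The work goes in short steps, Python scripts to look and compute and a tool call to move; the robot and the scene stay as the last step left them, time stands still between calls to the robot, and variables do not carry over. Pictures are saved under pics/ and viewed, and the job is handed in when it is done.

Besides the shell and the picture viewer there is one more tool, called after ">>>" as name(argument=value, ...), one argument or row to a line, values as JSON. drive_tool: Moves the arm, as the interface text tells. Its arguments: {"type":"object","properties":{"steps":{"type":"array","items":{"type":"object","properties":{"slide":{"type":"array","items":{"type":"number"}},"dr":{"type":"array","items":{"type":"number"}},"fingers":{"type":"number"}}}}},"required":["steps"]}

```bash
mkdir -p pics; ls; python3 - <<'E'
from cell import env, optics
import cv2
s=env.state(); print({k:(s[k]) for k in ['t','eef_pos','tcp_rot','opening','joints']})
for n in ['scene','top','wrist']:
    im=optics.read_camera(n); cv2.imwrite(f'pics/{n}0.png',im[:,:,::-1])
    m=optics.camera_model(n); print(n,m)
E
```

```text
pics
{'t': 0.0, 'eef_pos': array([ 189.35222236, -595.37224602,  214.05897506]), 'tcp_rot': array([-1.57189574e+00,  9.80571038e-05, -2.83373887e+00]), 'opening': 1.0016063805759818, 'joints': array([-1.36854170e+00,  4.91560715e-01,  1.55945541e+00, -2.07013418e-05,
        1.09168016e+00, -1.05589657e-01])}
scene {'mtx': array([[384.09772556,   0.        , 257.05416044],
       [  0.        , 384.09772556, 195.12614627],
       [  0.        ,   0.        ,   1.        ]]), 'distortion': array([-0.02945208,  0.        ,  0.        ,  0.        ,  0.        ]), 'R': array([[ 0.43884724,  0.89855778, -0.00264996],
       [ 0.73760843, -0.36192219, -0.57004047],
       [-0.51317337,  0.24820606, -0.82161234]]), 't': array([-269.52444387, -274.89197593, 1430.61906423])}
top {'mtx': array([[474.64930364,   0.        , 250.03918042],
       [  0.        , 474.64930364, 188.11857393],
       [  0.        ,   0.        ,   1.        ]]), 'distortion': array([-0.05330194,  0.        ,  0.        ,  0.        ,  0.        ]), 'R': array([[-0.02210109, -0.99963748, -0.01537712],
       [-0.98111287,  0.02464286, -0.19186003],
       [ 0.19216941,  0.01084637, -0.98130183]]), 't': array([  76.40100294,  519.48180597, 1520.69542574])}
wrist {'mtx': array([[301.98016085,   0.        , 255.93632492],
       [  0.        , 301.98016085, 192.88339376],
       [  0.        ,   0.        ,   1.        ]]), 'distortion': array([-0.06024272,  0.        ,  0.        ,  0.        ,  0.        ]), 'R': array([[ 3.03248035e-01, -9.52911460e-01, -6.15741223e-04],
       [-9.19542423e-01, -2.92798279e-01,  2.62127642e-01],
       [-2.49964722e-01, -7.89234921e-02, -9.65033015e-01]]), 't': array([-624.80758494,  -29.29573414,  390.5851236 ])}
```

View pics/scene0.png

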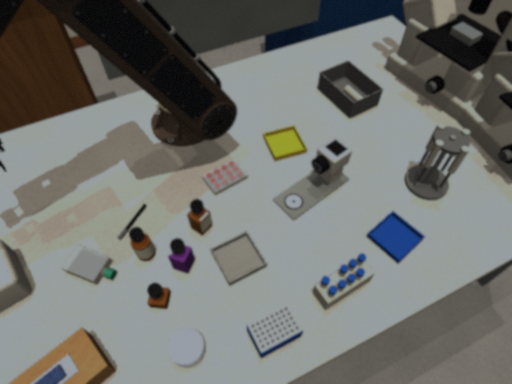

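View pics/top0.png

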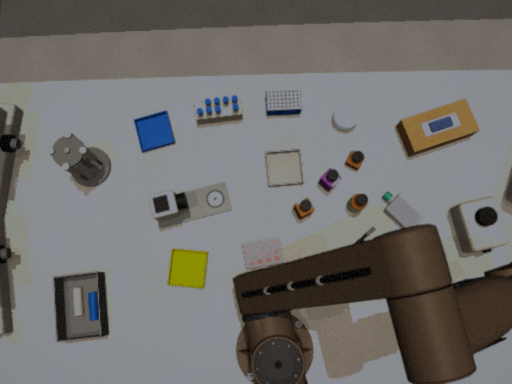

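View pics/wrist0.png

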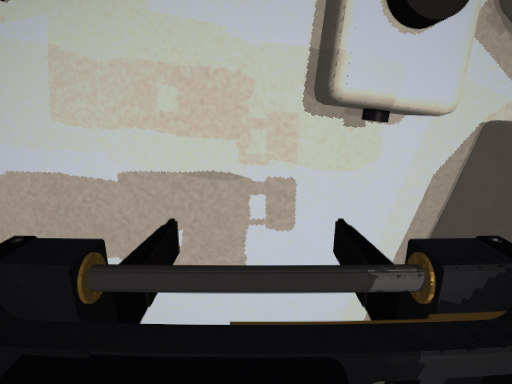

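The scene shows the lens camera, steel tray, blue and yellow tray look-alikes and four bottles. In the top view the bottles are at (305,208), (330,178) purple, (356,159) and (360,202). I'll enlarge to tell them apart.

```bash
python3 - <<'E'
import cv2,numpy as np
t=cv2.imread('pics/top0.png'); s=cv2.imread('pics/scene0.png')
cv2.imwrite('pics/c_top.png',cv2.resize(t[140:225,260:380],None,fx=6.6,fy=6.6,interpolation=cv2.INTER_CUBIC))
cv2.imwrite('pics/c_scene.png',cv2.resize(s[190:315,115:275],None,fx=4.8,fy=4.8,interpolation=cv2.INTER_CUBIC))
cv2.imwrite('pics/c_lens.png',cv2.resize(t[170:230,140:240],None,fx=8,fy=8,interpolation=cv2.INTER_CUBIC))
E
```

```text
(no output)
```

View pics/c_top.png

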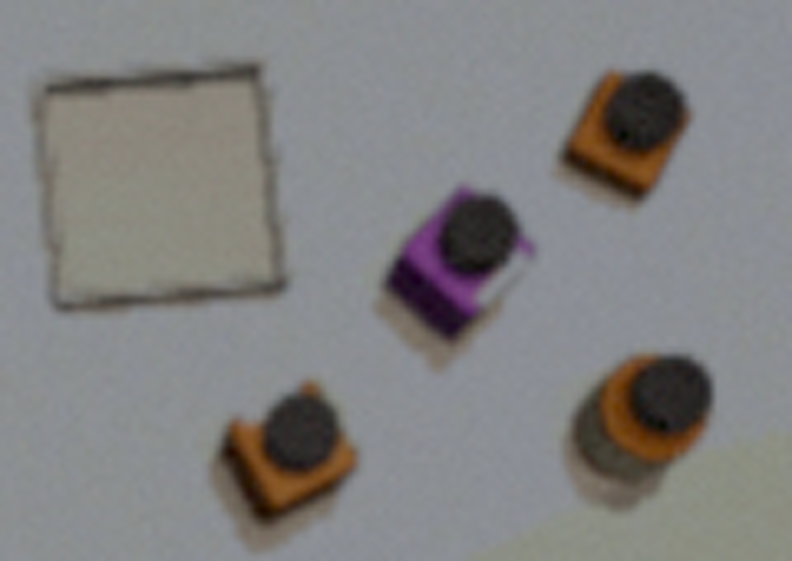

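View pics/c_scene.png

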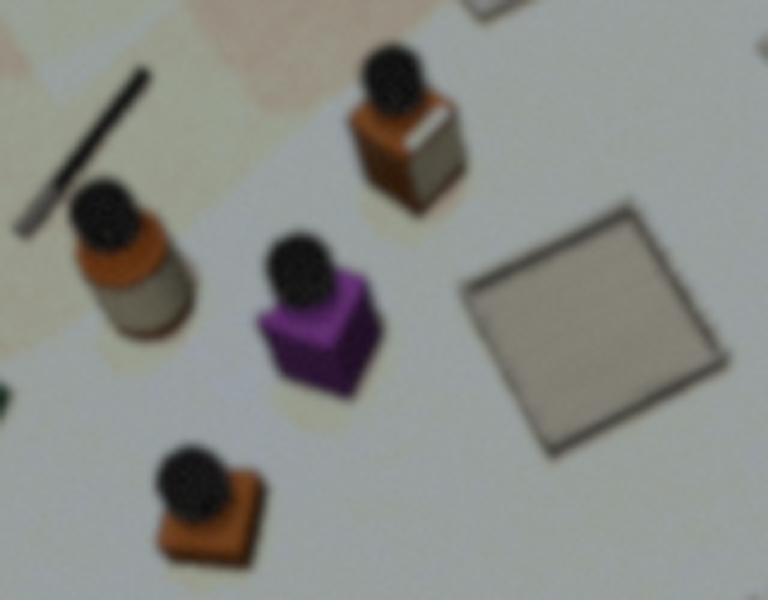

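View pics/c_lens.png

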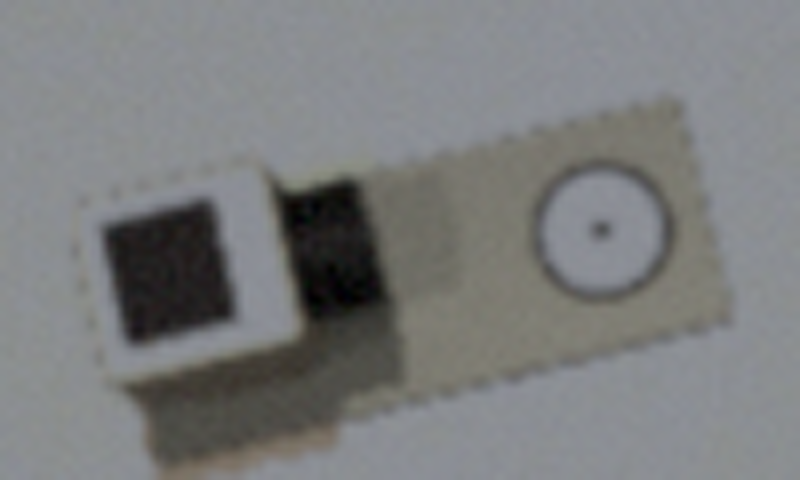

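Candidates in the top view:
- (305,208): tall amber square with a white label and tab. This fits the description.
- (330,178): the same shape but purple, so excluded.
- (356,159): short amber square with no label.
- (360,202): the round bottle.

The target is (305,208), and its tab faces up-left in the top view. Next I'll get rough positions.

```bash
cat > h.py <<'E'
import numpy as np,cv2
from scipy.spatial.transform import Rotation as Ro
def ray(m,px,z):
    u=cv2.undistortPoints(np.array([[px]],float),m['mtx'],np.array(m['distortion']))[0,0]
    R=np.array(m['R']);t=np.array(m['t']);c=-R.T@t;d=R.T@np.array([u[0],u[1],1.])
    return c+d*(z-c[2])/d[2]
def proj(m,P):
    p,_=cv2.projectPoints(np.array(P,float).reshape(-1,3),cv2.Rodrigues(np.array(m['R']))[0],np.array(m['t']),m['mtx'],np.array(m['distortion']));return p.reshape(-1,2)
E
python3 - <<'E'
from h import *
from cell import optics
m=optics.camera_model('top'); sc=optics.camera_model('scene')
L=lambda x,y:((x+.5)/8-.5+140,(y+.5)/8-.5+170)
T=lambda x,y:((x+.5)/6.6-.5+260,(y+.5)/6.6-.5+140)
S=lambda x,y:((x+.5)/4.8-.5+115,(y+.5)/4.8-.5+190)
r=np.round
print('spot',r(ray(m,L(600,230),8),1))
for p in [(680,100),(730,320),(370,170),(345,415)]: print('foot',r(ray(m,L(*p),8),1))
for p in [(75,195),(260,155),(303,335),(115,380)]: print('boxtop',r(ray(m,L(*p),149),1))
for p in [(45,85),(265,68),(285,285),(55,305)]: print('tray',r(ray(m,T(*p),22),1))
for n,p in dict(target=(302,425),purple=(480,228),short=(647,108),rnd=(672,388)).items(): print(n,r(ray(m,T(*p),126),1))
for p in [(235,425),(310,385),(356,460),(268,495)]: print('shoulder',r(ray(m,T(*p),80),1))
for n,p in dict(target=(390,72),rnd=(103,205)).items(): print('sc',n,r(ray(sc,S(*p),126),1))
E
```

```text
spot [497.3 185.8   8. ]
foot [552.8 151.1   8. ]
foot [457.4 131.1   8. ]
foot [525.7 283.8   8. ]
foot [420.9 294.    8. ]
boxtop [491.4 377.9 149. ]
boxtop [505.4 305.7 149. ]
boxtop [434.3 288.4 149. ]
boxtop [418.5 361.1 149. ]
tray [649.7   5.7  22. ]
tray [ 655.9 -108.6   22. ]
tray [ 540.8 -114.    22. ]
tray [533.3   4.   22. ]
target [ 451.6 -108.4  126. ]
purple [ 545. -198.  126.]
short [ 602.4 -282.1  126. ]
rnd [ 465.  -284.9  126. ]
shoulder [459.7 -80.6  80. ]
shoulder [ 478.6 -118.1   80. ]
shoulder [ 441.  -138.8   80. ]
shoulder [424.9 -95.2  80. ]
sc target [ 451.9 -109.9  126. ]
sc rnd [ 464.5 -284.6  126. ]
```

```bash
cat >> h.py <<'E'
def plan(s,target,psi_deg):
    R=Ro.from_euler('xyz',s['tcp_rot']).as_matrix()
    d=R.T@(np.array(target)-s['eef_pos'])
    psi=np.degrees(np.arctan2(R[1,0],R[0,0]))
    a=(psi_deg-psi+180)%360-180
    print('psi',round(psi,2),'slide m',np.round(d/1000,4),'dist',round(np.linalg.norm(d)),'dr_y',round(-np.radians(a),4),'deg',round(a,1))
def wcam(m,s):
    R=Ro.from_euler('xyz',s['tcp_rot']).as_matrix()
    c=-m['R'].T@m['t']
    return R.T@(c-s['eef_pos']), R.T@m['R'].T
E
python3 - <<'E'
from h import *
from cell import env,optics
s=env.state();m=optics.camera_model('wrist')
c,R=wcam(m,s);print(c,R)
plan(s,[440,-140,215],0)
E
```

```text
[-7.42677653e+01 -1.70011804e+02  4.32719701e-02] [[-3.29328143e-04  9.65004603e-01  2.62232734e-01]
 [-1.71654144e-04 -2.62232799e-01  9.65004627e-01]
 [ 9.99999931e-01  2.72789846e-04  2.52007680e-04]]
psi -162.37 slide m [-0.3768 -0.0005 -0.3581] dist 520 dr_y -2.8338 deg 162.4
```

```bash
python3 - <<'E'
from h import *
from cell import env,optics
s=env.state()
plan(s,[520,60,330],0)
E
```

```text
psi -162.37 slide m [-0.5137 -0.1153 -0.5246] dist 743 dr_y -2.8338 deg 162.4
```

>>> drive_tool(
  steps=[
    {"slide": [-0.514, -0.115, -0.525], "dr": [0, -2.8, 0], "fingers": 0.07},
    {"slide": [-0.514, -0.115, -0.525], "dr": [0, -2.8, 0], "fingers": 0.07},
    {"slide": [-0.514, -0.115, -0.525], "dr": [0, -2.8, 0], "fingers": 0.07},
    {"slide": [-0.514, -0.115, -0.525], "dr": [0, -2.8, 0], "fingers": 0.07},
    {"slide": [-0.514, -0.115, -0.525], "dr": [0, -2.8, 0], "fingers": 0.07},
  ],
)

```text
t: 0.57
eef_pos: [282.4, -410.0, 246.9]
tcp_rot: [-1.571, 0.0, -2.203]
ft_force: [1.5, -0.4, -0.4]
opening: 0.747
```

```bash
python3 - <<'E'
from h import *
from cell import env,optics
s=env.state();print(s['t'],s['eef_pos'],s['joints'])
plan(s,[520,60,330],0)
E
```

```text
0.5667 [ 282.36774062 -409.96180035  246.90055556] [-1.10043946e+00  2.74528837e-01  1.81966857e+00  3.38279591e-05
  1.04775979e+00 -4.68157275e-01]
psi -126.23 slide m [-0.5196 -0.083  -0.0861] dist 533 dr_y -2.2031 deg 126.2
```

>>> drive_tool(
  steps=[
    {"slide": [-0.52, -0.083, -0.086], "dr": [0, -2.2, 0], "fingers": 0.07},
    {"slide": [-0.52, -0.083, -0.086], "dr": [0, -2.2, 0], "fingers": 0.07},
    {"slide": [-0.52, -0.083, -0.086], "dr": [0, -2.2, 0], "fingers": 0.07},
    {"slide": [-0.52, -0.083, -0.086], "dr": [0, -2.2, 0], "fingers": 0.07},
    {"slide": [-0.52, -0.083, -0.086], "dr": [0, -2.2, 0], "fingers": 0.07},
  ],
)

```text
t: 0.98
eef_pos: [376.3, -226.8, 279.6]
tcp_rot: [-1.571, -0.0, -1.578]
ft_force: [0.2, -0.2, 0.4]
opening: 0.733
```

```bash
python3 - <<'E'
from h import *
from cell import env,optics
s=env.state();print(s['t'],s['eef_pos'])
plan(s,[520,60,330],0)
E
```

```text
0.9833 [ 376.32186606 -226.81882773  279.63264605]
psi -90.41 slide m [-0.2878 -0.0504  0.1416] dist 325 dr_y -1.578 deg 90.4
```

>>> drive_tool(
  steps=[
    {"slide": [-0.288, -0.05, 0.142], "dr": [0, -1.58, 0], "fingers": 0.07},
    {"slide": [-0.288, -0.05, 0.142], "dr": [0, -1.58, 0], "fingers": 0.07},
    {"slide": [-0.288, -0.05, 0.142], "dr": [0, -1.58, 0], "fingers": 0.07},
    {"slide": [-0.288, -0.05, 0.142], "dr": [0, -1.58, 0], "fingers": 0.07},
    {"slide": [-0.288, -0.05, 0.142], "dr": [0, -1.58, 0], "fingers": 0.07},
  ],
)

```text
t: 1.4
eef_pos: [469.8, -43.2, 311.7]
tcp_rot: [-1.571, -0.0, -0.953]
ft_force: [0.6, -1.5, 0.8]
opening: 0.733
```

```bash
python3 - <<'E'
from h import *
from cell import env,optics
s=env.state();print(s['t'],s['eef_pos'])
plan(s,[520,60,330],0)
E
```

```text
1.4 [469.79552551 -43.17218888 311.71822592]
psi -54.58 slide m [-0.055  -0.0183  0.1007] dist 116 dr_y -0.9525 deg 54.6
```

>>> drive_tool(
  steps=[
    {"slide": [-0.055, -0.018, 0.1], "dr": [0, -0.95, 0], "fingers": 0.07},
    {"slide": [-0.055, -0.018, 0.1], "dr": [0, -0.95, 0], "fingers": 0.07},
    {"slide": [-0.055, -0.018, 0.1], "dr": [0, -0.95, 0], "fingers": 0.07},
    {"slide": [-0.055, -0.018, 0.1], "dr": [0, -0.95, 0], "fingers": 0.07},
    {"slide": [-0.055, -0.018, 0.1], "dr": [0, -0.95, 0], "fingers": 0.07},
  ],
)

```text
t: 1.82
eef_pos: [520.0, 59.0, 329.0]
tcp_rot: [-1.571, 0.0, -0.324]
ft_force: [-0.3, -0.4, -0.5]
opening: 0.737
```

>>> drive_tool(
  steps=[
    {"slide": [0, 0, 0], "dr": [0, -0.33, 0], "fingers": 0.07},
    {"slide": [0, 0, 0], "dr": [0, -0.33, 0], "fingers": 0.07},
    {"slide": [0, 0, 0], "dr": [0, -0.33, 0], "fingers": 0.07},
    {"slide": [0, 0, 0], "dr": [0, -0.33, 0], "fingers": 0.07},
    {"slide": [0, 0, 0], "dr": [0, -0.33, 0], "fingers": 0.07},
  ],
)

```text
t: 2.23
eef_pos: [519.6, 57.2, 329.2]
tcp_rot: [-1.571, 0.0, -0.007]
ft_force: [0.2, 0.4, 0.6]
opening: 0.738
```

```bash
python3 - <<'E'
from h import *
from cell import env,optics
s=env.state();print(s['t'],s['eef_pos'],s['joints'],s['qvel'].round(3))
m=optics.camera_model('wrist')
im=optics.read_camera('wrist')
np.savez('w1.npz',im=im,R=m['R'],t=m['t'],mtx=m['mtx'],distortion=m['distortion'])
cv2.imwrite('pics/w1.png',im[:,:,::-1])
E
```

```text
2.2333 [519.59900547  57.16719566 329.16270262] [-1.67967031e-02  2.40861224e-01  1.63757661e+00 -5.29813080e-05
  1.26338185e+00 -1.58094823e+00] [-0.001 -0.001  0.     0.     0.001  0.019]
```

View pics/w1.png

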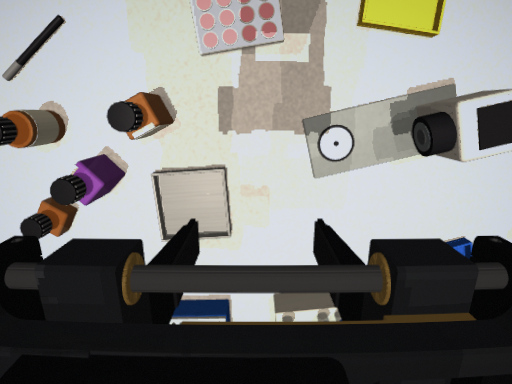

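The wrist view shows everything: target bottle at about (140,115), spot at (336,143), lens tube at (435,133), steel tray at (192,202) and round bottle at (30,128). I'll enlarge each.

```bash
python3 - <<'E'
import cv2
t=cv2.imread('pics/w1.png')
cv2.imwrite('pics/w1a.png',cv2.resize(t[80:150,95:190],None,fx=8,fy=8,interpolation=cv2.INTER_CUBIC))
cv2.imwrite('pics/w1b.png',cv2.resize(t[75:185,295:512],None,fx=3.6,fy=3.6,interpolation=cv2.INTER_CUBIC))
cv2.imwrite('pics/w1c.png',cv2.resize(t[155:250,145:240],None,fx=6,fy=6,interpolation=cv2.INTER_CUBIC))
E
```

```text
(no output)
```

View pics/w1a.png

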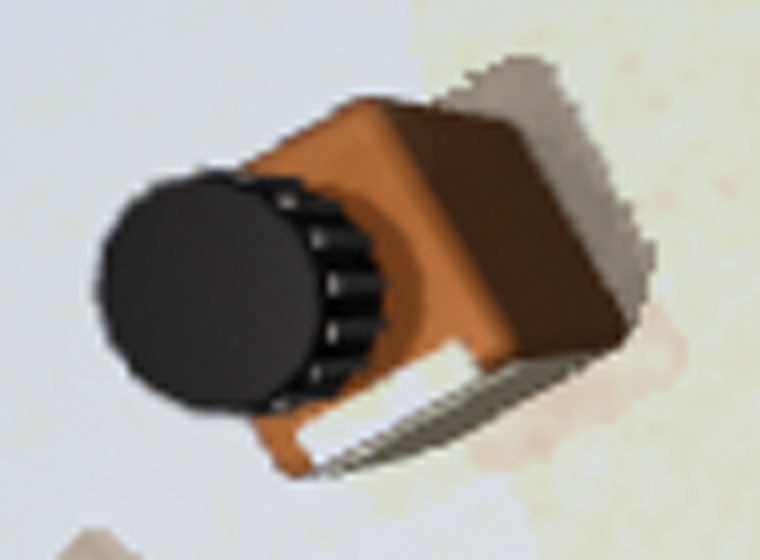

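View pics/w1b.png

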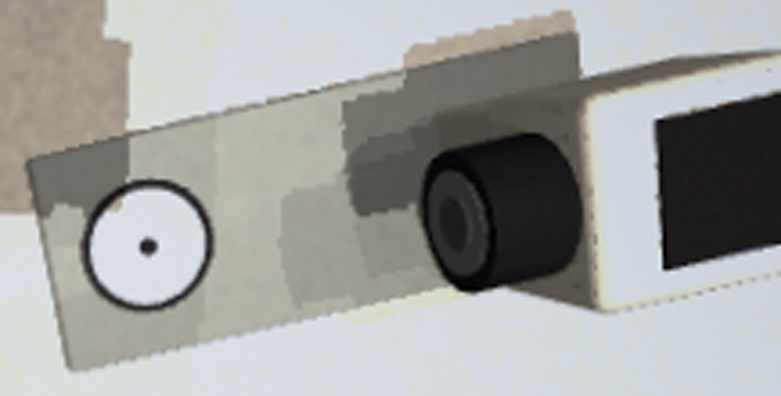

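View pics/w1c.png

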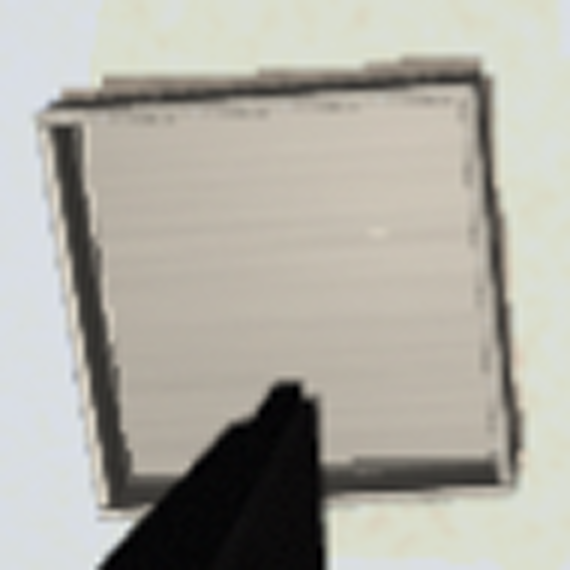

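```bash
python3 - <<'E'
from h import *
m=np.load('w1.npz')
g=lambda f,ox,oy:(lambda x,y,z:ray(m,((x+.5)/f-.5+ox,(y+.5)/f-.5+oy),z)[:2])
A=g(8,95,80);B=g(3.6,295,75);C=g(6,145,155)
an=lambda a,b:round(np.degrees(np.arctan2(*(b-a)[::-1])),1)
print('cap',A(210,290,126).round(1))
tc,rc,bl=A(370,100,80),A(505,357,80),A(295,472,80)
print('shoulder',tc,rc,bl,'diag mid',(tc+bl)/2,'edges',np.linalg.norm(tc-rc),np.linalg.norm(bl-rc),an(tc,rc),an(rc,bl))
b1,b2=A(520,125,0),A(632,330,0);print('bottom',b1,b2,np.linalg.norm(b1-b2),an(b1,b2))
l1,l2=A(315,468,79),A(485,362,79);print('tab outer',an(l2,l1), 'tab mid',(l1+l2)/2)
sp=B(148,246,8);print('spot',sp)
p=[B(27,160,8),B(72,370,8),B(575,33,8),B(440,290,8)]
print('foot',[q.round(1) for q in p],'short',an(p[1],p[0]),'long',an(p[0],p[2]),an(p[1],p[3]))
gl=B(460,210,115);print('glass',gl,np.linalg.norm(gl-sp),an(sp,gl))
e=[B(590,100,149),B(603,310,149)];print('box front',e,np.linalg.norm(e[0]-e[1]),an(e[1],e[0]))
t=[C(42,112,22),C(485,70,22),C(515,485,22),C(103,515,22)];print('tray',[q.round(1) for q in t],(t[0]+t[2])/2,(t[1]+t[3])/2,an(t[0],t[1]),an(t[0],t[3]))
E
```

```text
cap [ 449.6 -106.7]
shoulder [419.44028493 -96.27550697] [462.07783569 -76.76912978] [ 481.03298273 -115.3681198 ] diag mid [ 450.23663383 -105.82181339] edges 46.88773279446272 43.0020886745095 24.6 -63.8
bottom [419.66413906 -95.76305749] [460.03719915 -75.97652281] 44.960993487759886 26.1
tab outer -60.9 tab mid [471.69160974 -96.39688679]
spot [496.66431791 186.79145039]
foot [array([458.8, 130.9]), array([553.6, 154.8]), array([402.3, 372.9]), array([516.6, 324.3])] short -165.9 long 103.1 102.3
glass [472.80521251 270.08220109] 86.64067210294715 106.0
box front [array([435.36065715, 290.35634718]), array([503.00391888, 305.46956373])] 69.31103932223182 -167.4
tray [array([ 541.9, -112.1]), array([531.5,   8.3]), array([650.8,  12.8]), array([ 659.8, -106.1])] [596.36610392 -49.63667565] [595.64920035 -48.89793459] 95.0 2.9
```

```bash
python3 - <<'E'
from h import *
from cell import env
plan(env.state(),[520,-107,225],0)
E
```

```text
psi -0.4 slide m [ 0.0016  0.1042 -0.1641] dist 194 dr_y -0.007 deg 0.4
```

>>> drive_tool(
  steps=[
    {"slide": [0.0015, 0.104, -0.164], "dr": [0, -0.007, 0], "fingers": 0.07},
    {"slide": [0.0015, 0.104, -0.164], "dr": [0, -0.007, 0], "fingers": 0.07},
    {"slide": [0.0015, 0.104, -0.164], "dr": [0, -0.007, 0], "fingers": 0.07},
    {"slide": [0.0015, 0.104, -0.164], "dr": [0, -0.007, 0], "fingers": 0.07},
    {"slide": [0.0015, 0.104, -0.164], "dr": [0, -0.007, 0], "fingers": 0.07},
  ],
)

```text
t: 2.7
eef_pos: [519.8, -109.3, 223.4]
tcp_rot: [-1.571, 0.002, -0.0]
ft_force: [-0.1, 0.5, 0.6]
opening: 0.739
```

>>> drive_tool(
  steps=[
    {"slide": [0, 0, 0], "dr": [0, 0, 0], "fingers": 0.07},
    {"slide": [0, 0, 0], "dr": [0, 0, 0], "fingers": 0.07},
  ],
)

```text
t: 2.87
eef_pos: [520.2, -107.8, 224.5]
tcp_rot: [-1.57, 0.002, -0.001]
ft_force: [-0.2, -0.6, 0.1]
opening: 0.74
```

```bash
python3 - <<'E'
from h import *
from cell import env,optics
s=env.state();print(s['t'],s['eef_pos'])
m=optics.camera_model('wrist')
im=optics.read_camera('wrist')
np.savez('w2.npz',im=im,R=m['R'],t=m['t'],mtx=m['mtx'],distortion=m['distortion'])
for P in ([450,-106.5,126],[450,-106.5,80]): print(proj(m,P))
u,v=proj(m,[450,-106.5,100])[0].astype(int); x0,y0=max(u-65,0),max(v-50,0); print(x0,y0)
cv2.imwrite('pics/w2.png',cv2.resize(im[y0:y0+100,x0:x0+130,::-1],None,fx=6,fy=6,interpolation=cv2.INTER_CUBIC))
E
```

```text
2.8667 [ 520.23440682 -107.83600395  224.54475617]
[[257.22555786 114.836273  ]]
[[257.02209738 114.40047275]]
192 64
```

View pics/w2.png

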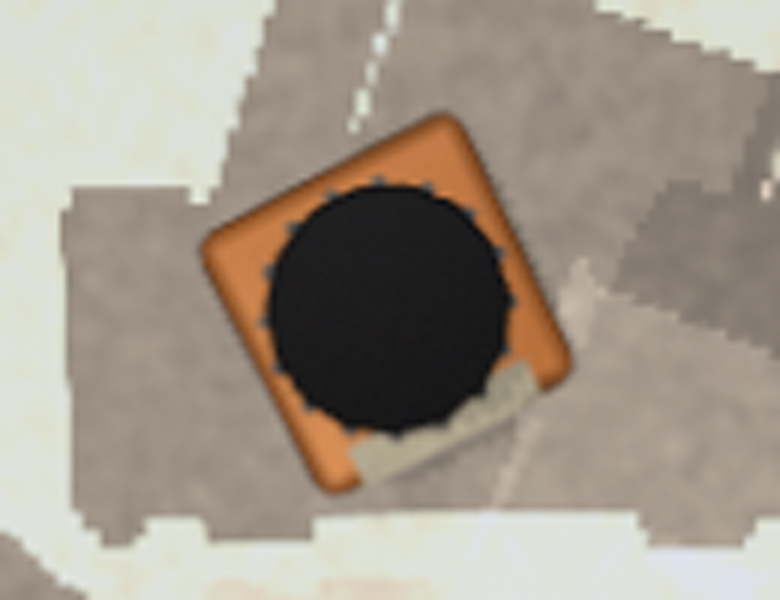

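The bottle is seen from straight above: cap centre at crop (390,308), label tab along the lower-right edge from (365,475) to (540,395).

```bash
python3 - <<'E'
from h import *
from cell import env
m=np.load('w2.npz')
A=lambda x,y,z:ray(m,((x+.5)/6-.5+192,(y+.5)/6-.5+64),z)[:2]
an=lambda a,b:round(np.degrees(np.arctan2(*(b-a)[::-1])),1)
cap=A(390,308,126);print('cap',cap)
print(an(A(205,262,80),A(310,475,80)),an(A(467,132,80),A(571,352,80)),an(A(435,116,80),A(220,232,80))+90,an(A(540,392,80),A(368,482,80))+90)
print('body ctr',(A(453,111,80)+A(325,495,80))/2,(A(200,245,80)+A(576,365,80))/2)
im=m['im'][64:164,192:322,::-1]; hsv=cv2.cvtColor(np.ascontiguousarray(im),cv2.COLOR_BGR2HSV)
mk=((hsv[...,2]<45)).astype(np.uint8); n,l,st,ce=cv2.connectedComponentsWithStats(mk); k=1+np.argmax(st[1:,4]);print(st[k],ce[k],ray(m,(ce[k][0]+192,ce[k][1]+64),126))
plan(env.state(),[*cap,92],0)
E
```

```text
cap [ 450.06733703 -107.05536311]
25.8 26.7 27.299999999999997 27.5
body ctr [ 450.37139342 -107.3679304 ] [ 450.03259619 -107.0455137 ]
[  45   31   40   41 1262] [64.32329635 50.93264659] [ 450.08060718 -107.28023805  126.        ]
psi 0.03 slide m [-7.050e-02  1.334e-01 -1.000e-04] dist 151 dr_y 0.0004 deg -0.0
```

>>> drive_tool(
  steps=[
    {"slide": [-0.035, 0, 0.0003], "dr": [0, 0, 0], "fingers": 0.07},
    {"slide": [-0.07, 0, 0.0006], "dr": [0, 0, 0], "fingers": 0.07},
    {"slide": [-0.07, 0.03, 0.0006], "dr": [0, 0, 0], "fingers": 0.07},
    {"slide": [-0.07, 0.06, 0.0006], "dr": [0, 0, 0], "fingers": 0.07},
    {"slide": [-0.07, 0.06, 0.0006], "dr": [0, 0, 0], "fingers": 0.07},
  ],
)

```text
t: 3.33
eef_pos: [449.0, -105.0, 163.0]
tcp_rot: [-1.569, 0.004, 0.003]
ft_force: [-0.1, -0.0, -0.0]
opening: 0.736
```

```bash
python3 - <<'E'
from h import *
from cell import env
plan(env.state(),[450.1,-107.1,93],0)
E
```

```text
psi 0.18 slide m [ 0.0013  0.07   -0.0022] dist 70 dr_y 0.0032 deg -0.2
```

>>> drive_tool(
  steps=[
    {"slide": [0, 0, 0], "dr": [0, 0, 0], "fingers": 0.07},
    {"slide": [0, 0, 0], "dr": [0, 0, 0], "fingers": 0.07},
  ],
)

```text
t: 3.5
eef_pos: [451.5, -106.2, 166.8]
tcp_rot: [-1.571, -0.002, 0.004]
ft_force: [-0.1, -0.1, 0.2]
opening: 0.735
```

```bash
python3 - <<'E'
from h import *
from cell import env
s=env.state();print(s['tcp_rot'],s['qvel'].round(3))
plan(s,[450.1,-107.1,93],0)
E
```

```text
[-1.57146907e+00 -1.55652663e-03  3.81049467e-03] [-0.006 -0.007 -0.005 -0.001 -0.008 -0.002]
psi 0.22 slide m [-0.0015  0.0738 -0.0008] dist 74 dr_y 0.0038 deg -0.2
```

>>> drive_tool(
  steps=[
    {"slide": [-0.0012, 0.025, -0.0008], "dr": [0, 0.003, 0], "fingers": 0.07},
    {"slide": [-0.0012, 0.045, -0.0008], "dr": [0, 0.003, 0], "fingers": 0.07},
    {"slide": [-0.0012, 0.06, -0.0008], "dr": [0, 0.003, 0], "fingers": 0.07},
    {"slide": [-0.0012, 0.072, -0.0008], "dr": [0, 0.003, 0], "fingers": 0.07},
    {"slide": [-0.0012, 0.072, -0.0008], "dr": [0, 0.003, 0], "fingers": 0.07},
  ],
)

```text
t: 3.92
eef_pos: [449.7, -107.1, 93.0]
tcp_rot: [-1.571, 0.001, 0.0]
ft_force: [-0.5, -0.5, -0.9]
opening: 0.733
```

>>> drive_tool(
  steps=[
    {"slide": [0, 0, 0], "dr": [0, 0, 0], "fingers": 0.07},
    {"slide": [0, 0, 0], "dr": [0, 0, 0], "fingers": 0.07},
  ],
)

```text
t: 4.08
eef_pos: [450.3, -107.4, 94.6]
tcp_rot: [-1.572, -0.002, 0.0]
ft_force: [0.3, -0.1, -0.2]
opening: 0.738
```

```bash
python3 - <<'E'
from h import *
from cell import env
s=env.state();print(s['tcp_rot'],s['qvel'].round(3))
plan(s,[450.1,-107.1,93],0)
E
```

```text
[-1.57164460e+00 -1.95751752e-03  4.21458784e-04] [-0.003 -0.006  0.006 -0.002 -0.007 -0.001]
psi 0.02 slide m [-0.0002  0.0016  0.0003] dist 2 dr_y 0.0004 deg -0.0
```

>>> drive_tool(
  steps=[
    {"slide": [0, 0.001, 0], "dr": [0, 0, 0], "fingers": 0.0},
    {"slide": [0, 0.001, 0], "dr": [0, 0, 0], "fingers": 0.0},
    {"slide": [0, 0.001, 0], "dr": [0, 0, 0], "fingers": 0.0},
    {"slide": [0, 0.001, 0], "dr": [0, 0, 0], "fingers": 0.0},
    {"slide": [0, 0.001, 0], "dr": [0, 0, 0], "fingers": 0.0},
  ],
)

```text
t: 4.5
eef_pos: [449.4, -107.3, 92.5]
tcp_rot: [-1.571, -0.0, 0.0]
ft_force: [0.3, -0.7, -0.2]
opening: 0.444
```

>>> drive_tool(
  steps=[
    {"slide": [0, 0, 0], "dr": [0, 0, 0], "fingers": 0.0},
    {"slide": [0, 0, 0], "dr": [0, 0, 0], "fingers": 0.0},
    {"slide": [0, 0, 0], "dr": [0, 0, 0], "fingers": 0.0},
  ],
)

```text
t: 4.75
eef_pos: [449.4, -107.3, 92.4]
tcp_rot: [-1.571, -0.0, 0.0]
ft_force: [-0.3, -0.0, 3.4]
opening: 0.371
```

```bash
python3 - <<'E'
from h import *
from cell import env
s=env.state();print(s['tcp_rot'],s['eef_pos'],s['ft_force'])
plan(s,[450,-107,190],0)
E
```

```text
[-1.57093550e+00 -8.48368435e-05  1.75062503e-04] [ 449.38397624 -107.33792      92.36045865] [-0.29764004 -0.0434891   3.38226998]
psi 0.01 slide m [ 0.0006 -0.0976  0.0003] dist 98 dr_y 0.0002 deg -0.0
```

>>> drive_tool(
  steps=[
    {"slide": [0, -0.01, 0], "dr": [0, 0, 0], "fingers": 0.0},
    {"slide": [0, -0.03, 0], "dr": [0, 0, 0], "fingers": 0.0},
    {"slide": [0, -0.055, 0], "dr": [0, 0, 0], "fingers": 0.0},
    {"slide": [0, -0.08, 0], "dr": [0, 0, 0], "fingers": 0.0},
    {"slide": [0, -0.1, 0], "dr": [0, 0, 0], "fingers": 0.0},
  ],
)

```text
t: 5.17
eef_pos: [449.3, -107.3, 193.8]
tcp_rot: [-1.571, -0.0, 0.0]
ft_force: [0.4, 0.4, -0.5]
opening: 0.376
```

```bash
python3 - <<'E'
from h import *
from cell import env
s=env.state();print(s['tcp_rot'],s['eef_pos'],s['ft_force'],s['opening'])
plan(s,[497,186,195],-13.8)
E
```

```text
[-1.57099285e+00 -2.69267021e-04  1.82631090e-04] [ 449.27688856 -107.26429324  193.7538428 ] [ 0.35182398  0.43177177 -0.54731745] 0.3764043458096836
psi 0.01 slide m [ 0.0478 -0.0013  0.2933] dist 297 dr_y 0.241 deg -13.8
```

>>> drive_tool(
  steps=[
    {"slide": [0.003, -0.001, 0.02], "dr": [0, 0.01, 0], "fingers": 0.0},
    {"slide": [0.008, -0.001, 0.05], "dr": [0, 0.04, 0], "fingers": 0.0},
    {"slide": [0.013, -0.001, 0.08], "dr": [0, 0.07, 0], "fingers": 0.0},
    {"slide": [0.018, -0.001, 0.11], "dr": [0, 0.1, 0], "fingers": 0.0},
    {"slide": [0.023, -0.001, 0.14], "dr": [0, 0.13, 0], "fingers": 0.0},
  ],
)

```text
t: 5.58
eef_pos: [472.1, 34.1, 193.2]
tcp_rot: [-1.571, 0.0, -0.132]
ft_force: [-0.4, -0.6, -0.8]
opening: 0.373
```

```bash
python3 - <<'E'
from h import *
from cell import env
s=env.state();print(s['tcp_rot'],s['eef_pos'],s['ft_force'],s['opening'])
plan(s,[497,186,180],-13.8)
E
```

```text
[-1.57090828e+00  3.26485450e-04 -1.31704327e-01] [472.13454627  34.07929516 193.19583193] [-0.40673617 -0.57460081 -0.80309585] 0.37317020270007834
psi -7.55 slide m [0.0047 0.0132 0.1539] dist 155 dr_y 0.1092 deg -6.3
```

>>> drive_tool(
  steps=[
    {"slide": [0.001, 0.003, 0.03], "dr": [0, 0.03, 0], "fingers": 0.0},
    {"slide": [0.002, 0.006, 0.065], "dr": [0, 0.06, 0], "fingers": 0.0},
    {"slide": [0.003, 0.009, 0.1], "dr": [0, 0.09, 0], "fingers": 0.0},
    {"slide": [0.004, 0.011, 0.13], "dr": [0, 0.105, 0], "fingers": 0.0},
    {"slide": [0.0045, 0.013, 0.145], "dr": [0, 0.109, 0], "fingers": 0.0},
  ],
)

```text
t: 6.0
eef_pos: [495.5, 178.9, 179.8]
tcp_rot: [-1.571, 0.0, -0.238]
ft_force: [0.5, -0.2, -2.4]
opening: 0.372
```

>>> drive_tool(
  steps=[
    {"slide": [0.0, 0, 0.0], "dr": [0, 0, 0], "fingers": 0.0},
    {"slide": [0.0, 0, 0.0], "dr": [0, 0, 0], "fingers": 0.0},
  ],
)

```text
t: 6.17
eef_pos: [495.1, 176.4, 179.8]
tcp_rot: [-1.572, 0.001, -0.237]
ft_force: [-1.1, 0.1, -0.7]
opening: 0.373
```

```bash
python3 - <<'E'
from h import *
from cell import env,optics
s=env.state();print(s['t'],s['tcp_rot'],s['eef_pos'],s['opening'])
plan(s,[497,186.3,167.4],-13.8)
m=optics.camera_model('wrist')
im=optics.read_camera('wrist')
np.savez('w3.npz',im=im,R=m['R'],t=m['t'],mtx=m['mtx'],distortion=m['distortion'])
cv2.imwrite('pics/w3.png',im[:,:,::-1])
for n in ['scene','top']:
  im=optics.read_camera(n); cv2.imwrite(f'pics/{n}3.png',im[...,::-1])
s_=cv2.imread('pics/scene3.png')
cv2.imwrite('pics/sc3.png',cv2.resize(s_[100:230,240:380],None,fx=4.5,fy=4.5,interpolation=cv2.INTER_CUBIC))
E
```

```text
6.1667 [-1.57151589e+00  9.39758556e-04 -2.36849715e-01] [495.12478023 176.35346963 179.78312795] 0.37278326631883424
psi -13.57 slide m [-0.0005  0.0124  0.0101] dist 16 dr_y 0.004 deg -0.2
```

View pics/w3.png

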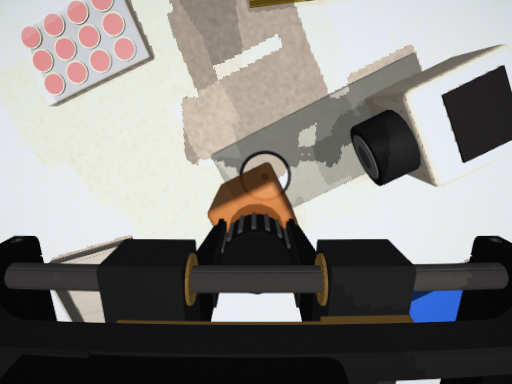

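View pics/sc3.png

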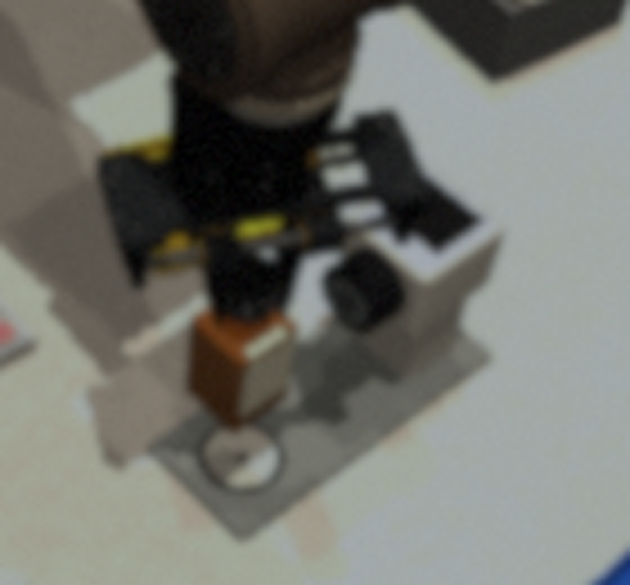

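The bottle hangs upright over the spot. Its label faces away from the robot and the bare side right of the label faces the lens. I'll enlarge to measure squareness before the final set.

```bash
python3 - <<'E'
import cv2
t=cv2.imread('pics/w3.png')
cv2.imwrite('pics/w3a.png',cv2.resize(t[35:195,330:512],None,fx=3.7,fy=3.7,interpolation=cv2.INTER_CUBIC))
cv2.imwrite('pics/w3b.png',cv2.resize(t[145:245,200:310],None,fx=6,fy=6,interpolation=cv2.INTER_CUBIC))
E
```

```text
(no output)
```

View pics/w3a.png

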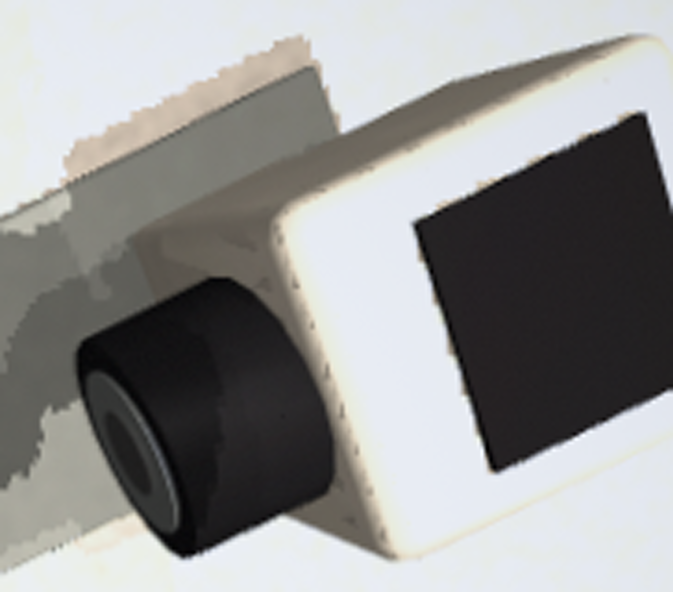

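View pics/w3b.png

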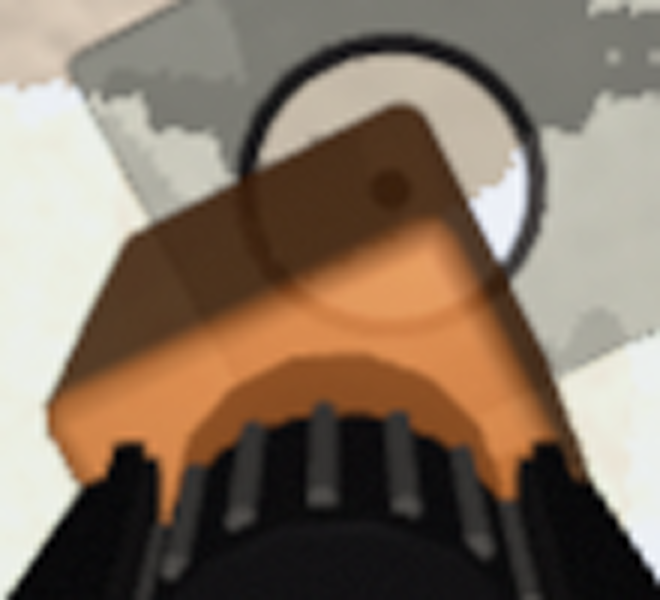

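```bash
python3 - <<'E'
from h import *
m=np.load('w3.npz')
g=lambda f,ox,oy:(lambda x,y,z:ray(m,((x+.5)/f-.5+ox,(y+.5)/f-.5+oy),z)[:2])
A=g(3.7,330,35);B=g(6,200,145)
an=lambda a,b:round(np.degrees(np.arctan2(*(b-a)[::-1])),1)
print('front',an(A(390,550,149),A(276,222,149))-90+360,'side',an(A(300,203,149),A(620,48,149)),'pad',an(A(495,470,149),A(415,225,149))+270,an(A(415,225,149),A(640,115,149)))
print('foot',an(A(0,218,8),A(315,65,8)))
# tube: front-end lower contour to rear: silhouettes
print('tube upper',an(A(85,345,115+20),A(205,282,115+20)))
print('shoulder',an(B(75,388,167),B(430,222,167))-90,'bottom',an(B(140,233,87.4),B(385,108,87.4))-90)
print('spot',B(390,188,8),'foot short',an(B(150,215,8),B(80,85,8)), 'ring', B(243,180,8),B(542,190,8),B(392,38,8),B(392,325,8))
print('glass',A(130,443,115))
E
```

```text
front 102.89999999999998 side 103.1 pad 103.4 103.3
foot 102.6
tube upper 104.8
shoulder 12.200000000000003 bottom 13.799999999999997
spot [496.68706447 186.30833795] foot short -167.0 ring [488.53315223 159.17555613] [503.91790748 214.70836993] [468.64903409 193.24415375] [523.5312231  180.44981122]
glass [475.54564001 269.15215877]
```

>>> drive_tool(
  steps=[
    {"slide": [0.0, 0.004, 0.004], "dr": [0, 0.002, 0], "fingers": 0.0},
    {"slide": [-0.0003, 0.008, 0.007], "dr": [0, 0.004, 0], "fingers": 0.0},
    {"slide": [-0.0005, 0.0122, 0.01], "dr": [0, 0.004, 0], "fingers": 0.0},
    {"slide": [-0.0005, 0.0122, 0.01], "dr": [0, 0.004, 0], "fingers": 0.0},
    {"slide": [-0.0005, 0.0122, 0.01], "dr": [0, 0.004, 0], "fingers": 0.0},
  ],
)

```text
t: 6.73
eef_pos: [497.3, 185.7, 167.7]
tcp_rot: [-1.571, 0.001, -0.243]
ft_force: [0.6, -0.8, -1.4]
opening: 0.377
```

>>> drive_tool(
  steps=[
    {"slide": [0.0, 0, 0.0], "dr": [0, 0, 0], "fingers": 0.0},
    {"slide": [0.0, 0, 0.0], "dr": [0, 0, 0], "fingers": 0.0},
  ],
)

```text
t: 6.9
eef_pos: [497.5, 185.7, 168.2]
tcp_rot: [-1.571, -0.0, -0.243]
ft_force: [-0.6, -0.3, -1.0]
opening: 0.373
```

```bash
python3 - <<'E'
from h import *
from cell import env,optics
s=env.state();print(s['t'],s['tcp_rot'],s['eef_pos'],s['opening'])
plan(s,[496.8,186.3,167.4],-13.8)
E
```

```text
6.9 [-1.57083202e+00 -1.51364951e-04 -2.42796695e-01] [497.47335089 185.71603072 168.1631359 ] 0.37302284254349355
psi -13.91 slide m [-0.0008  0.0008  0.0004] dist 1 dr_y -0.0019 deg 0.1
```

Within 1 mm. I'll hold this for about 1.4 s.

>>> drive_tool(
  steps=[
    {"slide": [0.0, 0, 0.0], "dr": [0, 0, 0], "fingers": 0.0},
    {"slide": [0.0, 0, 0.0], "dr": [0, 0, 0], "fingers": 0.0},
    {"slide": [0.0, 0, 0.0], "dr": [0, 0, 0], "fingers": 0.0},
    {"slide": [0.0, 0, 0.0], "dr": [0, 0, 0], "fingers": 0.0},
    {"slide": [0.0, 0, 0.0], "dr": [0, 0, 0], "fingers": 0.0},
  ],
)

```text
t: 7.32
eef_pos: [497.5, 185.7, 168.1]
tcp_rot: [-1.571, -0.0, -0.243]
ft_force: [0.3, 0.4, -1.6]
opening: 0.37
```

>>> drive_tool(
  steps=[
    {"slide": [0.0, 0, 0.0], "dr": [0, 0, 0], "fingers": 0.0},
    {"slide": [0.0, 0, 0.0], "dr": [0, 0, 0], "fingers": 0.0},
    {"slide": [0.0, 0, 0.0], "dr": [0, 0, 0], "fingers": 0.0},
    {"slide": [0.0, 0, 0.0], "dr": [0, 0, 0], "fingers": 0.0},
    {"slide": [0.0, 0, 0.0], "dr": [0, 0, 0], "fingers": 0.0},
  ],
)

```text
t: 7.73
eef_pos: [497.4, 185.7, 168.1]
tcp_rot: [-1.571, -0.0, -0.243]
ft_force: [-0.1, 0.6, -1.8]
opening: 0.374
```

>>> drive_tool(
  steps=[
    {"slide": [0.0, 0, 0.0], "dr": [0, 0, 0], "fingers": 0.0},
    {"slide": [0.0, 0, 0.0], "dr": [0, 0, 0], "fingers": 0.0},
    {"slide": [0.0, 0, 0.0], "dr": [0, 0, 0], "fingers": 0.0},
    {"slide": [0.0, 0, 0.0], "dr": [0, 0, 0], "fingers": 0.0},
    {"slide": [0.0, 0, 0.0], "dr": [0, 0, 0], "fingers": 0.0},
  ],
)

```text
t: 8.15
eef_pos: [497.4, 185.8, 168.1]
tcp_rot: [-1.571, -0.0, -0.243]
ft_force: [0.1, 0.5, -1.5]
opening: 0.375
```

>>> drive_tool(
  steps=[
    {"slide": [-0.0005, 0, 0.0003], "dr": [0, 0.05, 0], "fingers": 0.0},
    {"slide": [-0.0005, 0, 0.0003], "dr": [0, 0.14, 0], "fingers": 0.0},
    {"slide": [-0.0005, 0, 0.0003], "dr": [0, 0.24, 0], "fingers": 0.0},
    {"slide": [-0.0005, 0, 0.0003], "dr": [0, 0.34, 0], "fingers": 0.0},
    {"slide": [-0.0005, 0, 0.0003], "dr": [0, 0.44, 0], "fingers": 0.0},
  ],
)

```text
t: 8.57
eef_pos: [497.0, 186.2, 168.1]
tcp_rot: [-1.571, -0.0, -0.688]
ft_force: [1.0, -0.1, -1.8]
opening: 0.372
```

>>> drive_tool(
  steps=[
    {"slide": [0, 0, 0], "dr": [0, 0.1, 0], "fingers": 0.0},
    {"slide": [0, 0, 0], "dr": [0, 0.2, 0], "fingers": 0.0},
    {"slide": [0, 0, 0], "dr": [0, 0.3, 0], "fingers": 0.0},
    {"slide": [0, 0, 0], "dr": [0, 0.4, 0], "fingers": 0.0},
    {"slide": [0, 0, 0], "dr": [0, 0.5, 0], "fingers": 0.0},
  ],
)

```text
t: 8.98
eef_pos: [497.0, 186.2, 168.1]
tcp_rot: [-1.571, -0.0, -1.188]
ft_force: [0.6, -0.1, -1.6]
opening: 0.373
```

>>> drive_tool(
  steps=[
    {"slide": [0, 0, 0], "dr": [0, 0.1, 0], "fingers": 0.0},
    {"slide": [0, 0, 0], "dr": [0, 0.2, 0], "fingers": 0.0},
    {"slide": [0, 0, 0], "dr": [0, 0.3, 0], "fingers": 0.0},
    {"slide": [0, 0, 0], "dr": [0, 0.4, 0], "fingers": 0.0},
    {"slide": [0, 0, 0], "dr": [0, 0.48, 0], "fingers": 0.0},
  ],
)

```text
t: 9.4
eef_pos: [497.0, 186.2, 168.1]
tcp_rot: [-1.571, -0.0, -1.668]
ft_force: [-0.2, -0.1, -1.1]
opening: 0.373
```

```bash
python3 - <<'E'
from h import *
from cell import env,optics
s=env.state();print(s['t'],s['joints'],s['eef_pos'],s['opening'])
plan(s,[496.8,186.3,167.4],-103.8)
E
```

```text
9.4 [ 2.33964538e-01  4.14160914e-01  1.84343153e+00 -1.01968736e-04
  8.83976720e-01  3.31200609e-01] [497.01682449 186.17730164 168.09429293] 0.3726166874172974
psi -95.57 slide m [-0.0001  0.0007 -0.0002] dist 1 dr_y 0.1437 deg -8.2
```

>>> drive_tool(
  steps=[
    {"slide": [0, 0.0005, 0], "dr": [0, 0.07, 0], "fingers": 0.0},
    {"slide": [0, 0.0005, 0], "dr": [0, 0.12, 0], "fingers": 0.0},
    {"slide": [0, 0.0005, 0], "dr": [0, 0.144, 0], "fingers": 0.0},
    {"slide": [0, 0.0005, 0], "dr": [0, 0.144, 0], "fingers": 0.0},
    {"slide": [0, 0.0005, 0], "dr": [0, 0.144, 0], "fingers": 0.0},
  ],
)

```text
t: 9.82
eef_pos: [497.0, 186.2, 167.6]
tcp_rot: [-1.571, -0.0, -1.805]
ft_force: [-0.8, 0.1, -1.6]
opening: 0.372
```

```bash
python3 - <<'E'
from h import *
from cell import env,optics
s=env.state();print(s['t'],s['eef_pos'],s['opening'])
plan(s,[496.8,186.3,167.4],-103.8)
m=optics.camera_model('wrist')
im=optics.read_camera('wrist')
np.savez('w4.npz',im=im,R=m['R'],t=m['t'],mtx=m['mtx'],distortion=m['distortion'])
im=im[...,::-1]
cv2.imwrite('pics/w4.png',im); cv2.imwrite('pics/w4b.png',cv2.resize(im[145:245,200:310],None,fx=6,fy=6,interpolation=cv2.INTER_CUBIC))
im=optics.read_camera('scene')[100:230,240:380,::-1]
cv2.imwrite('pics/sc4.png',cv2.resize(im,None,fx=4.5,fy=4.5,interpolation=cv2.INTER_CUBIC))
E
```

```text
9.8167 [497.01333248 186.15963321 167.57455671] 0.3721933437368912
psi -103.43 slide m [-0.0001  0.0002 -0.0002] dist 0 dr_y 0.0064 deg -0.4
```

View pics/w4b.png

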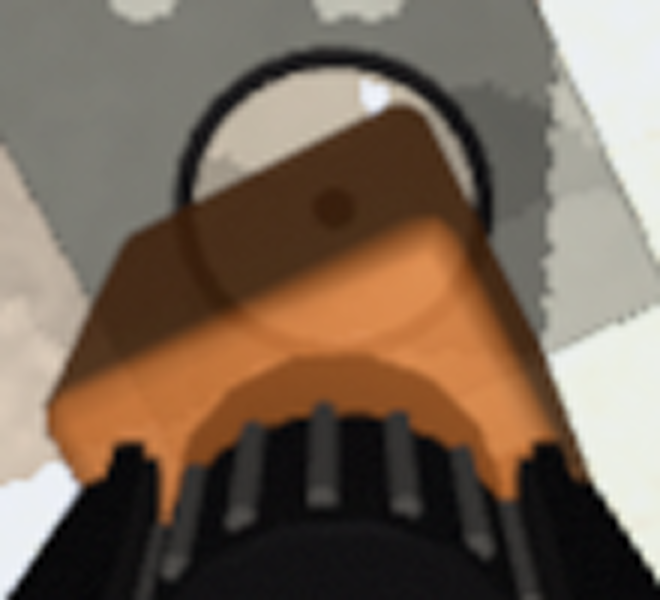

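View pics/sc4.png

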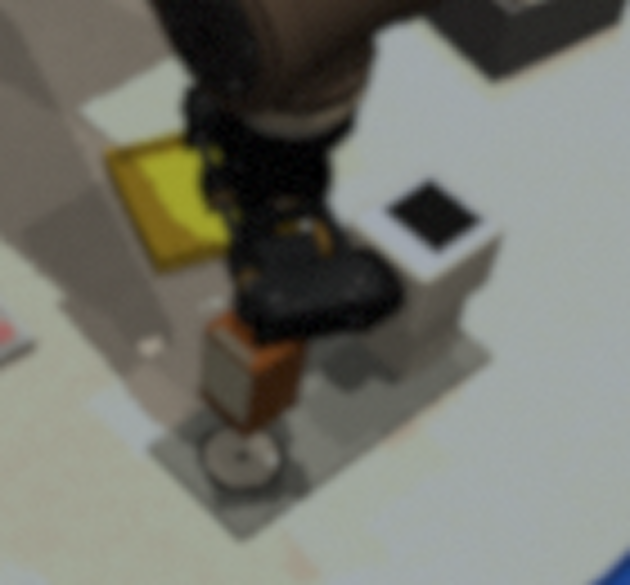

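The label now faces directly away from the lens, and the bottle hasn't slipped in the grip: it sits at the same place in the wrist picture as before. I'll hold, then turn to the third side.

>>> drive_tool(
  steps=[
    {"slide": [0.0, 0, 0.0], "dr": [0, 0.006, 0], "fingers": 0.0},
    {"slide": [0.0, 0, 0.0], "dr": [0, 0.006, 0], "fingers": 0.0},
    {"slide": [0.0, 0, 0.0], "dr": [0, 0.006, 0], "fingers": 0.0},
    {"slide": [0.0, 0, 0.0], "dr": [0, 0.006, 0], "fingers": 0.0},
    {"slide": [0.0, 0, 0.0], "dr": [0, 0.006, 0], "fingers": 0.0},
  ],
)

```text
t: 10.33
eef_pos: [497.0, 186.2, 167.6]
tcp_rot: [-1.571, -0.0, -1.813]
ft_force: [0.1, -0.6, -1.6]
opening: 0.377
```

>>> drive_tool(
  steps=[
    {"slide": [0.0, 0, 0.0], "dr": [0, 0, 0], "fingers": 0.0},
    {"slide": [0.0, 0, 0.0], "dr": [0, 0, 0], "fingers": 0.0},
    {"slide": [0.0, 0, 0.0], "dr": [0, 0, 0], "fingers": 0.0},
    {"slide": [0.0, 0, 0.0], "dr": [0, 0, 0], "fingers": 0.0},
    {"slide": [0.0, 0, 0.0], "dr": [0, 0, 0], "fingers": 0.0},
  ],
)

```text
t: 10.75
eef_pos: [497.0, 186.2, 167.6]
tcp_rot: [-1.571, -0.0, -1.813]
ft_force: [0.4, 0.0, -1.7]
opening: 0.375
```

>>> drive_tool(
  steps=[
    {"slide": [0.0, 0, 0.0], "dr": [0, 0, 0], "fingers": 0.0},
    {"slide": [0.0, 0, 0.0], "dr": [0, 0, 0], "fingers": 0.0},
    {"slide": [0.0, 0, 0.0], "dr": [0, 0, 0], "fingers": 0.0},
    {"slide": [0.0, 0, 0.0], "dr": [0, 0, 0], "fingers": 0.0},
    {"slide": [0.0, 0, 0.0], "dr": [0, 0, 0], "fingers": 0.0},
  ],
)

```text
t: 11.17
eef_pos: [497.0, 186.2, 167.6]
tcp_rot: [-1.571, -0.0, -1.813]
ft_force: [0.3, -0.3, -1.5]
opening: 0.374
```

>>> drive_tool(
  steps=[
    {"slide": [0.0, 0, 0.0], "dr": [0, 0, 0], "fingers": 0.0},
    {"slide": [0.0, 0, 0.0], "dr": [0, 0, 0], "fingers": 0.0},
    {"slide": [0.0, 0, 0.0], "dr": [0, 0, 0], "fingers": 0.0},
    {"slide": [0.0, 0, 0.0], "dr": [0, 0, 0], "fingers": 0.0},
    {"slide": [0.0, 0, 0.0], "dr": [0, 0, 0], "fingers": 0.0},
  ],
)

```text
t: 11.58
eef_pos: [497.0, 186.2, 167.6]
tcp_rot: [-1.571, -0.0, -1.813]
ft_force: [0.4, 0.4, -1.5]
opening: 0.372
```

>>> drive_tool(
  steps=[
    {"slide": [0, 0, 0], "dr": [0, 0.05, 0], "fingers": 0.0},
    {"slide": [0, 0, 0], "dr": [0, 0.14, 0], "fingers": 0.0},
    {"slide": [0, 0, 0], "dr": [0, 0.24, 0], "fingers": 0.0},
    {"slide": [0, 0, 0], "dr": [0, 0.34, 0], "fingers": 0.0},
    {"slide": [0, 0, 0], "dr": [0, 0.44, 0], "fingers": 0.0},
  ],
)

```text
t: 12.0
eef_pos: [497.0, 186.2, 167.6]
tcp_rot: [-1.571, -0.0, -2.258]
ft_force: [-0.1, 0.7, -1.4]
opening: 0.373
```

>>> drive_tool(
  steps=[
    {"slide": [0, 0, 0], "dr": [0, 0.1, 0], "fingers": 0.0},
    {"slide": [0, 0, 0], "dr": [0, 0.2, 0], "fingers": 0.0},
    {"slide": [0, 0, 0], "dr": [0, 0.3, 0], "fingers": 0.0},
    {"slide": [0, 0, 0], "dr": [0, 0.4, 0], "fingers": 0.0},
    {"slide": [0, 0, 0], "dr": [0, 0.5, 0], "fingers": 0.0},
  ],
)

```text
t: 12.42
eef_pos: [497.0, 186.2, 167.6]
tcp_rot: [-1.571, -0.0, -2.758]
ft_force: [-0.8, -0.3, -1.6]
opening: 0.37
```

>>> drive_tool(
  steps=[
    {"slide": [0, 0, 0], "dr": [0, 0.1, 0], "fingers": 0.0},
    {"slide": [0, 0, 0], "dr": [0, 0.2, 0], "fingers": 0.0},
    {"slide": [0, 0, 0], "dr": [0, 0.3, 0], "fingers": 0.0},
    {"slide": [0, 0, 0], "dr": [0, 0.4, 0], "fingers": 0.0},
    {"slide": [0, 0, 0], "dr": [0, 0.48, 0], "fingers": 0.0},
  ],
)

```text
t: 12.83
eef_pos: [497.0, 186.2, 167.6]
tcp_rot: [-1.571, -0.0, 3.045]
ft_force: [-0.5, 0.8, -1.6]
opening: 0.373
```

```bash
python3 - <<'E'
from h import *
from cell import env,optics
s=env.state();print(s['t'],s['joints'],s['eef_pos'],s['opening'])
plan(s,[496.8,186.3,167.4],-193.8)
E
```

```text
12.8333 [ 2.33929863e-01  4.14856890e-01  1.84401777e+00 -1.18880114e-04
  8.82769802e-01  1.90122307e+00] [497.0009706  186.15112197 167.55758513] 0.3731637410644696
psi 174.48 slide m [ 0.0002  0.0002 -0.0001] dist 0 dr_y 0.1444 deg -8.3
```

>>> drive_tool(
  steps=[
    {"slide": [0, 0, 0], "dr": [0, 0.07, 0], "fingers": 0.0},
    {"slide": [0, 0, 0], "dr": [0, 0.12, 0], "fingers": 0.0},
    {"slide": [0, 0, 0], "dr": [0, 0.145, 0], "fingers": 0.0},
    {"slide": [0, 0, 0], "dr": [0, 0.145, 0], "fingers": 0.0},
    {"slide": [0, 0, 0], "dr": [0, 0.145, 0], "fingers": 0.0},
  ],
)

```text
t: 13.25
eef_pos: [497.0, 186.2, 167.6]
tcp_rot: [-1.571, 0.0, 2.907]
ft_force: [-0.7, 0.1, -1.6]
opening: 0.373
```

>>> drive_tool(
  steps=[
    {"slide": [0.0, 0, 0.0], "dr": [0, 0, 0], "fingers": 0.0},
    {"slide": [0.0, 0, 0.0], "dr": [0, 0, 0], "fingers": 0.0},
    {"slide": [0.0, 0, 0.0], "dr": [0, 0, 0], "fingers": 0.0},
    {"slide": [0.0, 0, 0.0], "dr": [0, 0, 0], "fingers": 0.0},
    {"slide": [0.0, 0, 0.0], "dr": [0, 0, 0], "fingers": 0.0},
  ],
)

```text
t: 13.67
eef_pos: [497.0, 186.2, 167.6]
tcp_rot: [-1.571, 0.0, 2.906]
ft_force: [0.9, -0.1, -0.7]
opening: 0.371
```

```bash
python3 - <<'E'
from h import *
from cell import env,optics
s=env.state();print(s['t'],s['eef_pos'],s['opening'])
plan(s,[496.8,186.3,167.4],-193.8)
im=optics.read_camera('wrist')[...,::-1]
cv2.imwrite('pics/w5.png',im); cv2.imwrite('pics/w5b.png',cv2.resize(im[145:245,200:310],None,fx=6,fy=6,interpolation=cv2.INTER_CUBIC))
E
```

```text
13.6667 [497.017614   186.16894991 167.58578839] 0.3711735467318242
psi 166.48 slide m [ 0.0002  0.0002 -0.0001] dist 0 dr_y 0.0049 deg -0.3
```

View pics/w5b.png

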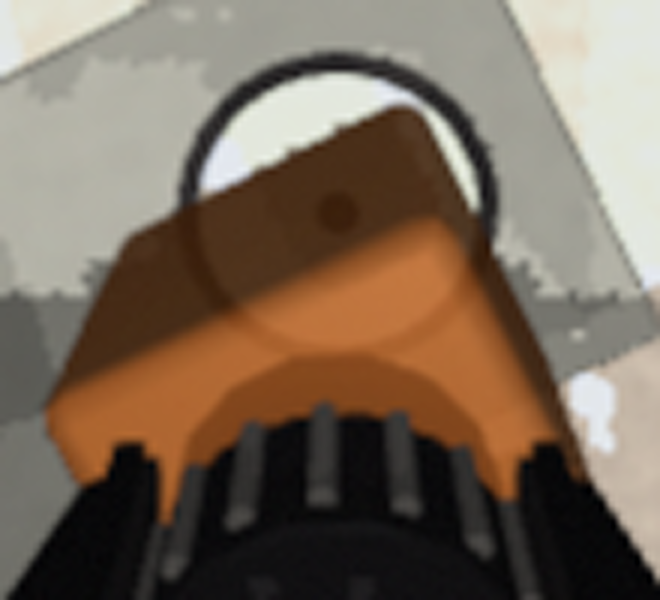

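>>> drive_tool(
  steps=[
    {"slide": [0.0, 0, 0.0], "dr": [0, 0, 0], "fingers": 0.0},
    {"slide": [0.0, 0, 0.0], "dr": [0, 0, 0], "fingers": 0.0},
    {"slide": [0.0, 0, 0.0], "dr": [0, 0, 0], "fingers": 0.0},
    {"slide": [0.0, 0, 0.0], "dr": [0, 0, 0], "fingers": 0.0},
    {"slide": [0.0, 0, 0.0], "dr": [0, 0, 0], "fingers": 0.0},
  ],
)

```text
t: 14.13
eef_pos: [497.0, 186.2, 167.6]
tcp_rot: [-1.571, 0.0, 2.905]
ft_force: [-0.9, -0.0, -1.9]
opening: 0.376
```

>>> drive_tool(
  steps=[
    {"slide": [0.0, 0, 0.0], "dr": [0, 0, 0], "fingers": 0.0},
    {"slide": [0.0, 0, 0.0], "dr": [0, 0, 0], "fingers": 0.0},
    {"slide": [0.0, 0, 0.0], "dr": [0, 0, 0], "fingers": 0.0},
    {"slide": [0.0, 0, 0.0], "dr": [0, 0, 0], "fingers": 0.0},
    {"slide": [0.0, 0, 0.0], "dr": [0, 0, 0], "fingers": 0.0},
  ],
)

```text
t: 14.55
eef_pos: [497.0, 186.2, 167.6]
tcp_rot: [-1.571, 0.0, 2.905]
ft_force: [-0.8, 0.9, -0.4]
opening: 0.372
```

>>> drive_tool(
  steps=[
    {"slide": [0.0, 0, 0.0], "dr": [0, 0, 0], "fingers": 0.0},
    {"slide": [0.0, 0, 0.0], "dr": [0, 0, 0], "fingers": 0.0},
    {"slide": [0.0, -0.01, 0.0], "dr": [0, 0, 0], "fingers": 0.0},
    {"slide": [0.0, -0.025, 0.0], "dr": [0, 0, 0], "fingers": 0.0},
    {"slide": [0.0, -0.035, 0.0], "dr": [0, 0, 0], "fingers": 0.0},
  ],
)

```text
t: 14.97
eef_pos: [497.3, 186.2, 204.2]
tcp_rot: [-1.571, 0.001, 2.905]
ft_force: [-0.3, -0.3, -1.5]
opening: 0.375
```

```bash
python3 - <<'E'
from h import *
from cell import env,optics
s=env.state();print(s['t'],s['eef_pos'],s['opening'])
plan(s,[596,-49.3,190],157.5)
E
```

```text
14.9667 [497.29930561 186.22779758 204.15733285] 0.3748376092407568
psi 166.47 slide m [-0.1511  0.0142  0.2059] dist 256 dr_y 0.1565 deg -9.0
```

>>> drive_tool(
  steps=[
    {"slide": [-0.01, 0, 0.013], "dr": [0, 0.01, 0], "fingers": 0.0},
    {"slide": [-0.026, 0, 0.034], "dr": [0, 0.03, 0], "fingers": 0.0},
    {"slide": [-0.044, 0, 0.06], "dr": [0, 0.05, 0], "fingers": 0.0},
    {"slide": [-0.062, 0, 0.084], "dr": [0, 0.07, 0], "fingers": 0.0},
    {"slide": [-0.08, 0, 0.108], "dr": [0, 0.09, 0], "fingers": 0.0},
  ],
)

```text
t: 15.38
eef_pos: [550.0, 61.2, 203.5]
tcp_rot: [-1.571, 0.001, 2.815]
ft_force: [1.2, 1.1, -1.0]
opening: 0.37
```

```bash
python3 - <<'E'
from h import *
from cell import env,optics
s=env.state();print(s['t'],s['eef_pos'],s['opening'])
plan(s,[596,-49.3,190],157.5)
E
```

```text
15.3833 [550.00323368  61.1916392  203.48705008] 0.3704724250572043
psi 161.28 slide m [-0.079   0.0135  0.0899] dist 120 dr_y 0.0659 deg -3.8
```

>>> drive_tool(
  steps=[
    {"slide": [-0.02, 0, 0.023], "dr": [0, 0.02, 0], "fingers": 0.0},
    {"slide": [-0.042, 0, 0.048], "dr": [0, 0.04, 0], "fingers": 0.0},
    {"slide": [-0.06, 0, 0.068], "dr": [0, 0.06, 0], "fingers": 0.0},
    {"slide": [-0.072, 0.006, 0.082], "dr": [0, 0.066, 0], "fingers": 0.0},
    {"slide": [-0.079, 0.013, 0.09], "dr": [0, 0.066, 0], "fingers": 0.0},
  ],
)

```text
t: 15.8
eef_pos: [596.5, -50.3, 190.3]
tcp_rot: [-1.571, 0.002, 2.747]
ft_force: [0.2, -0.4, -1.5]
opening: 0.374
```

>>> drive_tool(
  steps=[
    {"slide": [0.0, 0, 0.0], "dr": [0, 0, 0], "fingers": 0.0},
    {"slide": [0.0, 0, 0.0], "dr": [0, 0, 0], "fingers": 0.0},
    {"slide": [0.0, 0, 0.0], "dr": [0, 0, 0], "fingers": 0.0},
  ],
)

```text
t: 16.05
eef_pos: [595.1, -47.0, 189.9]
tcp_rot: [-1.571, -0.0, 2.75]
ft_force: [-0.4, 0.1, -1.5]
opening: 0.376
```

```bash
python3 - <<'E'
from h import *
from cell import env,optics
s=env.state();print(s['t'],s['eef_pos'],s['opening'])
plan(s,[596,-49.3,98],157.5)
im=optics.read_camera('wrist')[...,::-1]
cv2.imwrite('pics/w6.png',im)
E
```

```text
16.05 [595.13298083 -47.0372223  189.85762546] 0.3758284771026017
psi 157.58 slide m [-0.0017  0.0919  0.0018] dist 92 dr_y 0.0014 deg -0.1
```

View pics/w6.png

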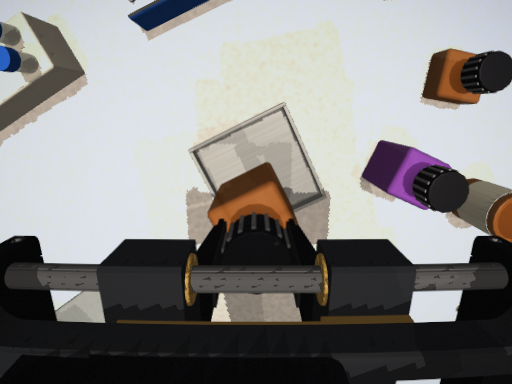

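The bottle hangs over the steel tray at (258,165), square to its walls, with the purple bottle (415,178) well clear. Lowering now.

>>> drive_tool(
  steps=[
    {"slide": [-0.001, 0.02, 0.001], "dr": [0, 0, 0], "fingers": 0.0},
    {"slide": [-0.0017, 0.042, 0.0018], "dr": [0, 0, 0], "fingers": 0.0},
    {"slide": [-0.0017, 0.062, 0.0018], "dr": [0, 0, 0], "fingers": 0.0},
    {"slide": [-0.0017, 0.076, 0.0018], "dr": [0, 0, 0], "fingers": 0.0},
    {"slide": [-0.0017, 0.085, 0.0018], "dr": [0, 0, 0], "fingers": 0.0},
  ],
)

```text
t: 16.52
eef_pos: [595.8, -49.3, 103.5]
tcp_rot: [-1.571, -0.001, 2.751]
ft_force: [0.3, -0.8, -1.2]
opening: 0.371
```

>>> drive_tool(
  steps=[
    {"slide": [0.0, 0, 0.0], "dr": [0, 0, 0], "fingers": 0.0},
    {"slide": [0.0, 0, 0.0], "dr": [0, 0, 0], "fingers": 0.0},
  ],
)

```text
t: 16.68
eef_pos: [596.5, -49.9, 105.0]
tcp_rot: [-1.571, 0.0, 2.75]
ft_force: [0.1, 0.3, -1.5]
opening: 0.375
```

```bash
python3 - <<'E'
from h import *
from cell import env,optics
s=env.state();print(s['t'],s['eef_pos'],s['opening'])
plan(s,[596,-49.3,97],157.5)
E
```

```text
16.6833 [596.53484896 -49.91093096 105.04124022] 0.37456853874007184
psi 157.57 slide m [ 0.0007  0.008  -0.0004] dist 8 dr_y 0.0013 deg -0.1
```

>>> drive_tool(
  steps=[
    {"slide": [0.0, 0.001, 0.0], "dr": [0, 0, 0], "fingers": 0.0},
    {"slide": [0.0, 0.0025, 0.0], "dr": [0, 0, 0], "fingers": 0.0},
    {"slide": [0.0, 0.004, 0.0], "dr": [0, 0, 0], "fingers": 0.0},
    {"slide": [0.0, 0.005, 0.0], "dr": [0, 0, 0], "fingers": 0.0},
    {"slide": [0.0, 0.006, 0.0], "dr": [0, 0, 0], "fingers": 0.0},
  ],
)

```text
t: 17.1
eef_pos: [596.5, -50.5, 98.8]
tcp_rot: [-1.571, 0.0, 2.749]
ft_force: [-0.3, -0.3, -1.4]
opening: 0.373
```

>>> drive_tool(
  steps=[
    {"slide": [0.0, 0.0003, 0.0], "dr": [0, 0, 0], "fingers": 0.0},
    {"slide": [0.0, 0.0006, 0.0], "dr": [0, 0, 0], "fingers": 0.0},
    {"slide": [0.0, 0.0009, 0.0], "dr": [0, 0, 0], "fingers": 0.0},
    {"slide": [0.0, 0.001, 0.0], "dr": [0, 0, 0], "fingers": 0.0},
  ],
)

```text
t: 17.43
eef_pos: [596.4, -50.5, 97.6]
tcp_rot: [-1.571, -0.0, 2.749]
ft_force: [0.6, -0.1, -0.5]
opening: 0.373
```

>>> drive_tool(
  steps=[
    {"slide": [0.0, 0.0003, 0.0], "dr": [0, 0, 0], "fingers": 0.0},
    {"slide": [0.0, 0.0005, 0.0], "dr": [0, 0, 0], "fingers": 0.0},
    {"slide": [0.0, 0.0007, 0.0], "dr": [0, 0, 0], "fingers": 0.0},
    {"slide": [0.0, 0.0007, 0.0], "dr": [0, 0, 0], "fingers": 0.0},
  ],
)

```text
t: 17.77
eef_pos: [596.4, -50.4, 96.8]
tcp_rot: [-1.571, -0.0, 2.749]
ft_force: [0.4, -0.5, -2.2]
opening: 0.376
```

>>> drive_tool(
  steps=[
    {"slide": [0.0, 0.0002, 0.0], "dr": [0, 0, 0], "fingers": 0.0},
    {"slide": [0.0, 0.0004, 0.0], "dr": [0, 0, 0], "fingers": 0.0},
    {"slide": [0.0, 0.0005, 0.0], "dr": [0, 0, 0], "fingers": 0.0},
  ],
)

```text
t: 18.02
eef_pos: [596.4, -50.5, 96.4]
tcp_rot: [-1.571, 0.0, 2.749]
ft_force: [-0.2, 0.1, -0.8]
opening: 0.373
```

>>> drive_tool(
  steps=[
    {"slide": [0.0, 0.0002, 0.0], "dr": [0, 0, 0], "fingers": 0.0},
    {"slide": [0.0, 0.0004, 0.0], "dr": [0, 0, 0], "fingers": 0.0},
    {"slide": [0.0, 0.0005, 0.0], "dr": [0, 0, 0], "fingers": 0.0},
  ],
)

```text
t: 18.27
eef_pos: [596.6, -50.5, 96.4]
tcp_rot: [-1.571, 0.001, 2.749]
ft_force: [-1.0, 1.4, 6.8]
opening: 0.375
```

>>> drive_tool(
  steps=[
    {"slide": [0.0, 0, 0.0], "dr": [0, 0, 0], "fingers": 0.0},
  ],
)

```text
t: 18.35
eef_pos: [596.5, -50.5, 96.4]
tcp_rot: [-1.571, 0.001, 2.749]
ft_force: [-0.8, 0.6, 4.8]
opening: 0.374
```

Contact at z 96.4, as predicted. I'll release slowly.

>>> drive_tool(
  steps=[
    {"slide": [0.0, 0, 0.0], "dr": [0, 0, 0], "fingers": 0.037},
    {"slide": [0.0, 0, 0.0], "dr": [0, 0, 0], "fingers": 0.04},
    {"slide": [0.0, 0, 0.0], "dr": [0, 0, 0], "fingers": 0.045},
    {"slide": [0.0, 0, 0.0], "dr": [0, 0, 0], "fingers": 0.055},
    {"slide": [0.0, 0, 0.0], "dr": [0, 0, 0], "fingers": 0.065},
  ],
)

```text
t: 18.77
eef_pos: [596.4, -50.5, 95.8]
tcp_rot: [-1.571, -0.0, 2.749]
ft_force: [-0.2, -0.4, -1.0]
opening: 0.557
```

>>> drive_tool(
  steps=[
    {"slide": [0.0, 0, 0.0], "dr": [0, 0, 0], "fingers": 0.07},
    {"slide": [0.0, 0, 0.0], "dr": [0, 0, 0], "fingers": 0.07},
    {"slide": [0.0, 0, 0.0], "dr": [0, 0, 0], "fingers": 0.07},
  ],
)

```text
t: 19.02
eef_pos: [596.4, -50.4, 95.9]
tcp_rot: [-1.571, 0.0, 2.749]
ft_force: [-0.4, -0.1, -0.4]
opening: 0.723
```

>>> drive_tool(
  steps=[
    {"slide": [0.0, -0.01, 0.0], "dr": [0, 0, 0], "fingers": 0.07},
    {"slide": [0.0, -0.03, 0.0], "dr": [0, 0, 0], "fingers": 0.07},
    {"slide": [0.0, -0.055, 0.0], "dr": [0, 0, 0], "fingers": 0.07},
    {"slide": [0.0, -0.085, 0.0], "dr": [0, 0, 0], "fingers": 0.07},
    {"slide": [0.0, -0.12, 0.0], "dr": [0, 0, 0], "fingers": 0.07},
  ],
)

```text
t: 19.43
eef_pos: [595.8, -50.3, 217.0]
tcp_rot: [-1.57, -0.002, 2.749]
ft_force: [0.6, 0.5, 0.1]
opening: 0.74
```

>>> drive_tool(
  steps=[
    {"slide": [-0.03, 0, 0], "dr": [0, 0, 0], "fingers": 0.07},
    {"slide": [-0.06, -0.01, 0.0], "dr": [0, 0, 0], "fingers": 0.07},
    {"slide": [-0.07, -0.03, 0.0], "dr": [0, 0, 0], "fingers": 0.07},
    {"slide": [-0.07, -0.03, 0.0], "dr": [0, 0, 0], "fingers": 0.07},
    {"slide": [-0.07, -0.03, 0.0], "dr": [0, 0, 0], "fingers": 0.07},
  ],
)

```text
t: 19.85
eef_pos: [661.0, -77.2, 246.5]
tcp_rot: [-1.571, 0.001, 2.749]
ft_force: [0.1, 0.5, -0.5]
opening: 0.736
```

```bash
python3 - <<'E'
from h import *
from cell import env,optics
s=env.state();print(s['t'],s['eef_pos'],s['opening'],s['ft_force'])
cv2.imwrite('pics/w7.png',optics.read_camera('wrist')[...,::-1])
cv2.imwrite('pics/sc7.png',optics.read_camera('scene')[...,::-1])
cv2.imwrite('pics/t7.png',optics.read_camera('top')[...,::-1])
E
```

```text
19.85 [661.03117365 -77.24928818 246.51924933] 0.7362288862146841 [ 0.05290232  0.4775483  -0.45236823]
```

View pics/w7.png

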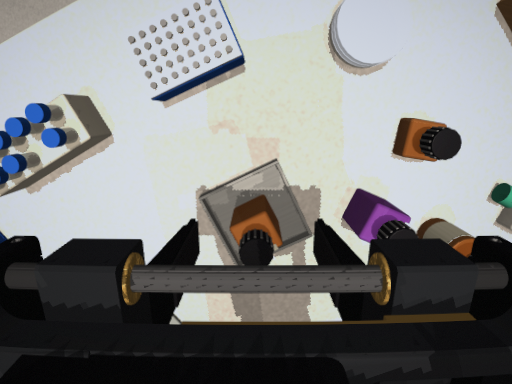

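View pics/sc7.png

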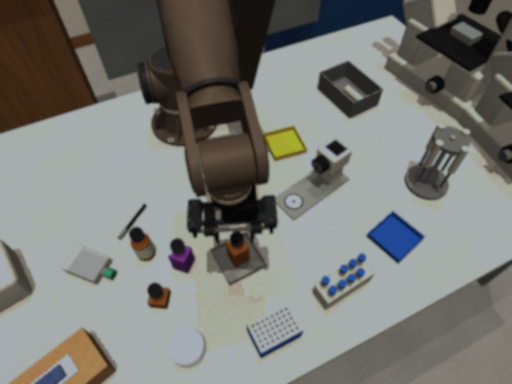

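The bottle stands upright in the middle of the steel tray: (237,248) in the scene view, (256,225) in the wrist view. The round bottle is still at (140,243) and nothing else has moved. The gripper is open and clear, so I'm handing in.

```bash
python3 - <<'E'
from cell import env
print(env.job_done()); print(env.state()['t'])
E
```

```text
the job is handed in; nothing more can be done
None
the job is handed in; nothing more can be done
```

The tall square amber bottle was shown to the lens on all three sides in the order you asked, then stood upright in the steel tray and let go. I handed the job in at about 20 s of the 58 s allowed.

- **Inspection:** I gripped the bottle by its cap and held it over the spot with its body at lens height. It showed the right side, then the back, then the left side, each still for 1.2 to 1.9 s. By the arm's own readings it stayed within about 1 mm of the intended position and 0.4° of the intended angle. The wrist pictures showed no slip in the grip.
- **Placing:** I lowered it until it touched the tray floor, where I measured about 7 N at most, then opened the gripper and backed away. The last pictures show it standing upright near the middle of the tray.
- **Other things:** The round bottle, the purple and short bottles, and the blue and yellow trays are where they were, and the gripper is touching nothing.
- **Disagreements:**
    - The first estimate of the lens direction, taken from the front glass, came out about 3° off. I had misread its centre in the image; five box and foot-plate edges agreed on 103°, so I used that.
    - The bottle's shoulder and bottom edges gave its angle as 12.2° and 13.8°, against the 13° I aimed for.

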